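# Shelve the pot and the tins under the risers by height

### The job

Put the tall pot and the low stack of tins away under the two display risers, sorted by height: the tall pot under the high riser and the stack of tins under the low riser. Slide each one in through the open front until it is wholly under its riser's deck, standing upright. Don't tip either one over, and don't disturb the plates, the carton, the glass jar or the bowl.

Things in the scene. Friction and masses are not known exactly. Their poses are not given: they have to be found in the camera images.
- pot_center (a point): Tall round aluminium stock pot with lid and a black knob, 0.5 to 0.9 kg: 115 mm diameter, 170 mm high with the knob (lid top at 153 mm; knob 32 mm across, 11 mm high). This point is on its axis, 85 mm above its base. Plain smooth side; loose, slides on the table.
- tins_center (a point): Stack of four round steel baking tins, banded into one rigid piece, 0.4 to 0.8 kg: 115 mm diameter, 80 mm high. This point is on its axis, 40 mm above its base. Loose, slides on the table.
- riser_low: Fixed LOW riser, open in front: slatted deck (14 thick, yellow front edge) on posts, underside 110 mm above the table. Outer 170 deep (own x), 172 wide (own y); 156 clear between posts. No floor. Origin: centre of footprint, on the table. Open front faces own -x (world -y, roughly); back stop 75 mm inward (+x) of the origin. The two risers may swap places. A bowl is on it.
- riser_high: Fixed HIGH riser, open in front: slatted deck (14 thick, blue front edge) on posts, underside 200 mm above the table. Outer 170 deep (own x), 172 wide (own y); 156 clear between posts. No floor. Origin: centre of footprint, on the table. Open front faces own -x (world -y, roughly); back stop 75 mm inward (+x) of the origin. The two risers may swap places.
- plates: Bystander: stack of white plates, 140 mm diameter, 56 mm high; origin at the centre of its underside. Leave it alone.
- carton: Bystander: cardboard carton 130 x 130 x 45 mm high; origin at the centre of its underside. Leave it alone.
- shaker: Bystander: glass jar with steel cap, 72 mm diameter, 60 mm high; origin at the centre of its underside. Leave it alone.
- bowl: Bystander: white bowl, 110 mm across, 50 mm high, standing on the deck of the low riser; origin at the centre of its underside. Leave it alone.
Things that resemble listed ones, but are neither listed nor needed, are in the scene too. Leave any pink or turquoise look-alike of the riser_low alone.

How it is judged:
At the end, for the whole second after the job is handed in: Pot under the high riser, tins under the low one: each on the table, at rest, upright within 0.1 rad, within 35 mm of the riser's centre line, wholly under the deck (up to 10 mm sticking out in front is accepted). Plates, carton, jar and bowl within 30 mm of their start (x of pot_center in the frame of riser_high between -0.0375 and 0.04 m and y of pot_center in the frame of riser_high between -0.035 and 0.035 m and height (world z) of pot_center below 0.093 m and angle between each of pot_center, tins_center's own z axis and vertical below 0.1 rad and x of tins_center in the frame of riser_low between -0.0375 and 0.04 m and y of tins_center in the frame of riser_low between -0.035 and 0.035 m and height (world z) of tins_center below 0.048 m and linear speed of each of pot, tins below 0.02 m/s and distance of each of plates, carton, shaker, bowl from where it was at the start of the episode below 0.03 m); the robot touches nothing.
It fails at once if the pot is tipped over (leans more than 0.5 rad) (angle between pot_center's own z axis and vertical above 0.5 rad).
It fails at once if the stack of tins is tipped over (leans more than 0.5 rad) (angle between tins_center's own z axis and vertical above 0.5 rad).
It fails at once if the plates, carton, glass jar or bowl is moved more than 30 mm (distance of any of plates, carton, shaker, bowl from where it was at the start of the episode above 0.03 m).
It also fails if it takes over 70 s, if anything falls off the work surface, if the arm or the gripper's body presses on something with over 40 N, if the wrist force passes 120 N, or if a joint passes its speed limit or range.

### The arm

A 6-joint arm with a two-finger parallel gripper is mounted at the origin on the work surface. World frame = base frame: x ahead of the robot, y to its left, z up, the work surface at z = 0. Lengths are in m, angles in rad, forces in N, time in s.
With the tool pointing down it reaches from about 0.35 to 1 m from the base axis. Payload 7.1 kg.
Tool frame: the origin (TCP) lies on the centre line of the jaws, within the pads' length; the fingertips stand 8 mm ahead of it and the grasp point (between the pads) lies 11 mm behind it; z points along the fingers, y is the direction in which the jaws open and shut (so a half turn about z gives the same grasp; the last joint's range is limited). The gripper opens to 85 mm and grips with 20 to 120 N. Pads are 22 mm wide; open, the fingers measure 114 mm over their backs; the gripper's body (76 mm by 85 mm) begins 54 mm behind the grasp point. The pads swing forward as they close: fully open they stand 13 mm farther back than shut.
Start: joints at [-1.313, 0.423, 1.63, -0, 1.089, -0.019], TCP at [0.171, -0.601, 0.239] pointing down, gripper open.
Joint ranges: [-3, 3], [-0.9, 2.11], [0.09, 2.58], [-1.31, 4.45], [0.11, 2.69], [-2.54, 2.54]. Speed limits (rad/s): [2.39, 2.39, 3.01, 3.14, 3.14, 3.14].

### API

Orientations are given as a unit quaternion [x, y, z, w].
In Python, from bench import bot gives the robot as it stands.
- The arm moves only by the tool send_rows, never from a script. Its argument "moves" is a list of rows, each an object with "dr": the turn, a rotation vector about the tool's x, y, z in rad, a list of three; "translation": the shift along the tool's x, y, z in cm, a list of three; "jaw": the opening, from 0 (shut) to 1 (fully open). A call has 1 to 8 rows; each row shifts and turns the pose as measured when the row begins, along the tool's axes as they then stand; what a row does not reach is not made up. A row lasts 1/10 s, in which the tool goes at most 50 mm and 8.59 degrees, less where a joint would pass 70% of its speed; a pose out of reach is approached as far as the arm can. A call is refused whole if a number of a shift passes 5 or a number of a turn 0.15, either way. A call with a gripper value outside its range is refused whole. The fingers move at their own pace and stop on an object; "newtons" is the grip in N (left out, the last holds). Time passes only in rows, so rows that do not move let the fingers close. It gives the time, the measured TCP pose, the force and the opening at its end, in the units of the state.
- bot.state(): the state, without advancing time (a new reading comes with each control period).
- bot.get_image(name): name is "scene" or "top" or "wrist"; returns the picture (480x640x3 uint8, red, green, blue); there is no depth.
- bot.get_calibration(name): a dict with "intrinsics" (3x3 intrinsics, pixels), "xyz" and "orientation" of the camera in the world; the wrist camera has in their place "hand_eye" (4x4, takes a point from camera to tool coordinates, whose origin is the TCP and whose axes are the flange's). Camera axes: x right, y up, looking along -z (the intrinsics and any distortion apply to the point x, -y, -z); pixel columns grow to the right and rows downward; lengths in m; the calibration is good to about 2 mm. A picture is of the moment at which its call begins: read the wrist's pose just before it. get_calibration takes no time and is no camera call.
- bot.job_done(): hands the job in, once; it reports no verdict.
Trained networks look in the newest picture that a camera, given by its name, has taken for a name from the list of things; names that differ only in an ending like _2 or _b are one class to them, and where a whole thing is asked for, a point or a joint stands for the part that bears it (a point fixed in the world has none). Each returns a list of dicts, best first, with "score" (0 to 1); they miss things now and then, are a little off and sometimes report something else, mostly with a low value. They report only what shows in the picture. A call takes as long as a camera call. They do not tell look-alikes from the thing itself.
- bot.outline_of(name, camera): "pixels" (480x640 bool, what is visible of it) and "centre" ([row, column] as shares, 0 to 1, of the picture: columns of its width, rows of its height, amid what is visible of it).
- bot.pinpoint(name, camera): "centre" ([row, column] as shares, 0 to 1, of the picture: columns of its width, rows of its height: a listed point, or the origin of a listed thing).
The state is a dict: "clock": time; "joints": joint angles; "joint_vel": joint speeds; "effort": joint torques, N m; "tool_pos": TCP position; "ee_rot": TCP orientation; "wrist_force": force on the tool from outside, world axes, zero at the start; "torque": the same for the moment, N m; "opening": finger opening in m.
Only numpy, scipy, OpenCV 4.12 (cv2) and the standard library are available. Lean on these libraries where they do the work, as an engineer would, in place of code of your own. Each camera call takes 0.05 s, during which the arm holds its last target.

## Working session

There is one attempt and no reset: what is moved stays moved. The work goes in short steps, Python scripts to look and compute and a tool call to move; the robot and the scene stay as the last step left them, time stands still between calls to the robot, and variables do not carry over. Pictures are saved under pics/ and viewed, and the job is handed in when it is done.

Besides the shell and the picture viewer there is one more tool, called after "Request:" in YAML: its name, and indented under it one key for each argument. send_rows: Moves the arm, as the interface text tells. Its arguments: {"type":"object","properties":{"moves":{"type":"array","items":{"type":"object","properties":{"dr":{"type":"array","items":{"type":"number"}},"translation":{"type":"array","items":{"type":"number"}},"jaw":{"type":"number"}}}},"newtons":{"type":"number"}},"required":["moves"]}

```bash
mkdir -p pics; ls; python3 - <<'E'
from bench import bot
import cv2
print(bot.state())
for c in ['scene','top','wrist']:
    im=bot.get_image(c); cv2.imwrite(f'pics/{c}0.png',im[:,:,::-1]); print(c,bot.get_calibration(c))
E
```

```text
pics
{'clock': 0.0, 'joints': array([-1.31299466e+00,  4.23852794e-01,  1.63065264e+00, -3.67877777e-06,
        1.08860717e+00, -1.90203857e-02]), 'joint_vel': array([-0.00065372,  0.00062801, -0.00023275,  0.00186735,  0.00036039,
       -0.00045348]), 'effort': array([ 2.74215845e-04, -5.57381344e+01, -2.81746602e+01, -6.78996093e-05,
        7.31893204e-03,  5.08996024e-06]), 'tool_pos': array([ 0.17069276, -0.60070409,  0.23855289]), 'ee_rot': array([ 9.90436073e-01,  1.37970316e-01, -9.21361931e-05, -7.54373297e-04]), 'wrist_force': array([ 0.14930946,  0.38475476, -0.40862509]), 'torque': array([ 0.0154402 ,  0.01541575, -0.02484553]), 'opening': 0.08565590157727063}
scene {'intrinsics': array([[467.01135901,   0.        , 318.74511299],
       [  0.        , 467.01135901, 241.54078173],
       [  0.        ,   0.        ,   1.        ]]), 'xyz': array([1.18275362, 0.10330229, 1.18823447]), 'orientation': array([0.18230612, 0.20888862, 0.73212895, 0.62218745])}
top {'intrinsics': array([[446.29189826,   0.        , 325.8935988 ],
       [  0.        , 446.29189826, 242.65381216],
       [  0.        ,   0.        ,   1.        ]]), 'xyz': array([ 4.25852629e-01, -1.06808500e-03,  1.09273105e+00]), 'orientation': array([ 0.01922332, -0.01683604, -0.69670921,  0.71689838])}
wrist {'intrinsics': array([[413.66066032,   0.        , 318.77154299],
       [  0.        , 413.66066032, 237.97462889],
       [  0.        ,   0.        ,   1.        ]]), 'hand_eye': array([[ 1.33122981e-04,  9.58293341e-01,  2.85786378e-01,
         7.22598988e-02],
       [ 9.99999953e-01, -4.85752459e-05, -3.02931304e-04,
        -9.40838087e-04],
       [-2.76414908e-04,  2.85786405e-01, -9.58293303e-01,
        -1.35951243e-01],
       [ 0.00000000e+00,  0.00000000e+00,  0.00000000e+00,
         1.00000000e+00]])}
```

View pics/scene0.png

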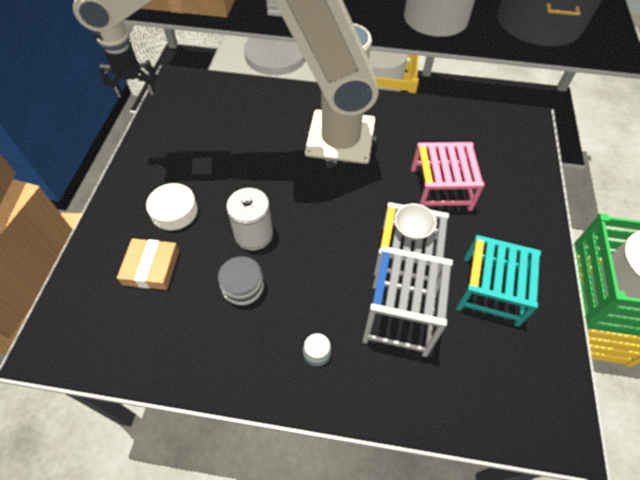

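View pics/top0.png

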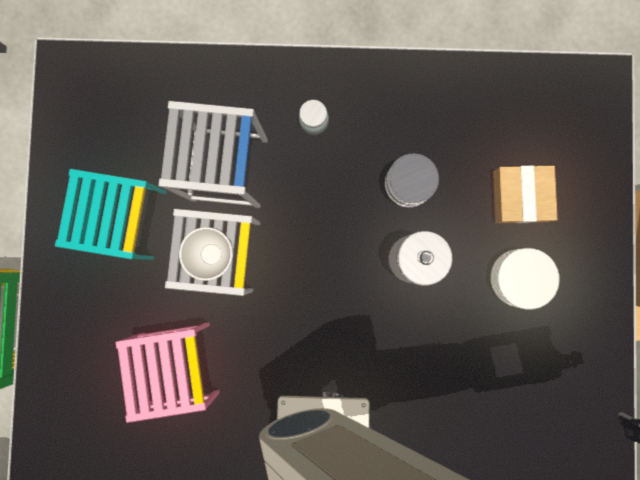

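View pics/wrist0.png

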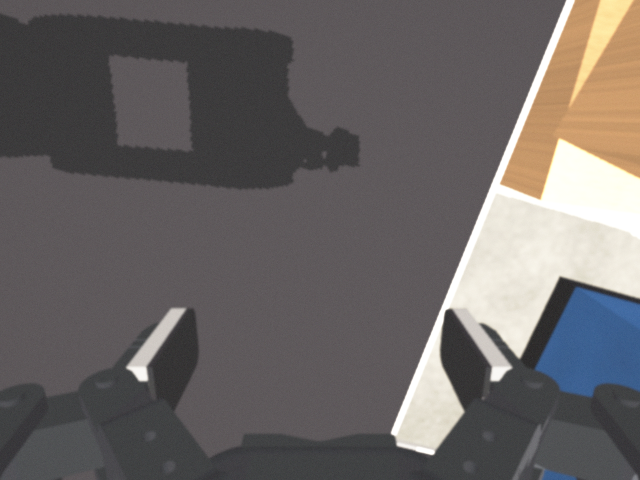

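```bash
cat > h.py <<'E'
from bench import bot
import numpy as np, cv2
from scipy.spatial.transform import Rotation as R
def cam(c,st=None):
    k=bot.get_calibration(c)
    if c!='wrist': return k['intrinsics'],np.array(k['xyz']),R.from_quat(k['orientation']).as_matrix()
    H=k['hand_eye']; T=R.from_quat(st['ee_rot']).as_matrix()
    return k['intrinsics'],T@H[:3,3]+st['tool_pos'],T@H[:3,:3]
def ray(c,col,row,st=None):
    K,p,M=cam(c,st); v=np.linalg.inv(K)@[col,row,1]; return p,M@(v*[1,-1,-1])
def at(c,col,row,z,st=None):
    p,d=ray(c,col,row,st); return p+d*(z-p[2])/d[2]
def proj(c,P,st=None):
    K,p,M=cam(c,st); v=(np.atleast_2d(P)-p)@M*[1,-1,-1]; u=v@K.T; return u[:,:2]/u[:,2:]
E
python3 - <<'E'
from h import *
for c in ['top','scene']:
  bot.get_image(c)
  for n,z in [('pot_center',.085),('tins_center',.04),('riser_low',0),('riser_high',0),('plates',0),('carton',0),('shaker',0),('bowl',.124)]:
    for d in bot.pinpoint(n,c)[:3]:
      r,k=d['centre']; print(c,n,round(d['score'],2),(round(k*640),round(r*480)),at(c,k*640,r*480,z).round(3))
print(bot.state()['clock'])
E
```

```text
top riser_low 0.95 (125, 220) [0.524 0.498 0.   ]
top riser_low 0.92 (217, 255) [0.445 0.269 0.   ]
top riser_low 0.75 (179, 366) [0.173 0.351 0.   ]
top riser_high 0.58 (212, 253) [0.449 0.281 0.   ]
top plates 0.59 (520, 278) [ 0.408 -0.472  0.   ]
top plates 0.55 (520, 196) [ 0.61 -0.47  0.  ]
top carton 0.95 (521, 198) [ 0.604 -0.473  0.   ]
top shaker 0.94 (315, 123) [0.779 0.039 0.   ]
top bowl 0.71 (213, 252) [0.447 0.247 0.124]
top bowl 0.64 (520, 197) [ 0.587 -0.417  0.124]
scene pot_center 0.79 (250, 220) [ 0.455 -0.205  0.085]
scene pot_center 0.34 (412, 229) [0.411 0.257 0.085]
scene tins_center 0.82 (240, 279) [ 0.625 -0.199  0.04 ]
scene tins_center 0.17 (174, 210) [ 0.429 -0.453  0.04 ]
scene riser_low 0.77 (405, 253) [0.442 0.252 0.   ]
scene riser_low 0.72 (489, 290) [0.524 0.493 0.   ]
scene riser_low 0.59 (438, 191) [0.188 0.342 0.   ]
scene plates 0.82 (174, 211) [ 0.407 -0.471  0.   ]
scene carton 0.78 (150, 266) [ 0.607 -0.478  0.   ]
scene shaker 0.84 (317, 356) [0.792 0.044 0.   ]
scene bowl 0.69 (414, 231) [0.444 0.254 0.124]
1.05
```

```bash
python3 - <<'E'
import cv2
t=cv2.imread('pics/top0.png')
cv2.imwrite('pics/z1.png',cv2.resize(t[90:310,150:350],None,fx=2.7,fy=2.7,interpolation=cv2.INTER_CUBIC))
cv2.imwrite('pics/z2.png',cv2.resize(t[140:300,370:470],None,fx=3.7,fy=3.7,interpolation=cv2.INTER_CUBIC))
s=cv2.imread('pics/scene0.png')
cv2.imwrite('pics/z3.png',cv2.resize(s[190:370,340:480],None,fx=3.3,fy=3.3,interpolation=cv2.INTER_CUBIC))
E
```

```text
(no output)
```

View pics/z1.png

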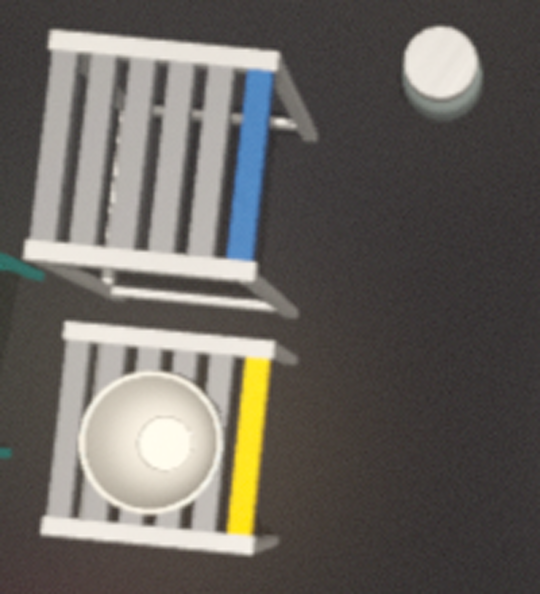

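View pics/z2.png

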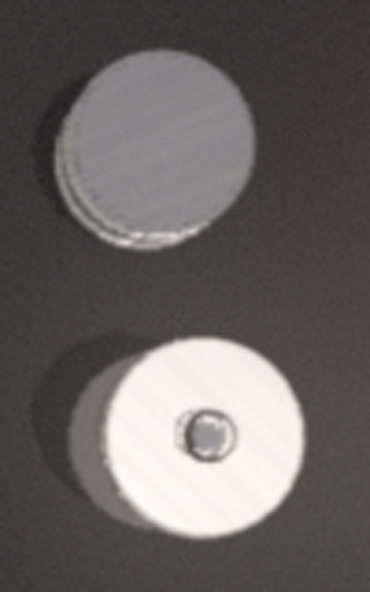

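View pics/z3.png

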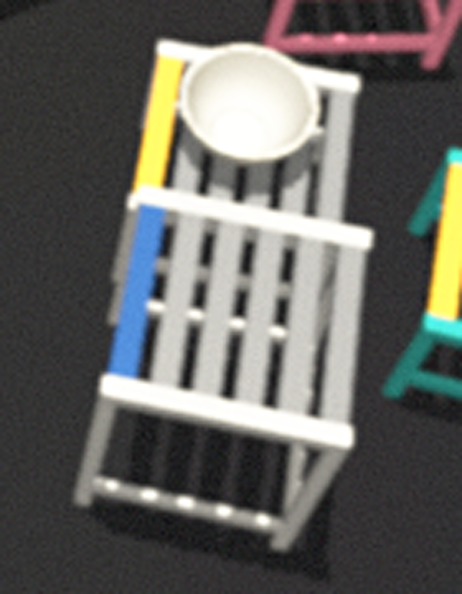

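```bash
python3 - <<'E'
from h import *
def z1(p,z): return at('top',150+p[0]/2.7,90+p[1]/2.7,z)
def z2(p,z): return at('top',370+p[0]/3.7,140+p[1]/3.7,z)
for n,c,z in [('high',[(50,32),(279,52),(255,278),(25,258)],.214),('low',[(66,323),(275,343),(252,553),(42,533)],.124)]:
    P=np.array([z1(p,z) for p in c]); print(n,P.round(3).tolist(),P.mean(0).round(4))
    print([np.linalg.norm(P[i]-P[(i+1)%4]).round(3) for i in range(4)])
    # own x axis: from front (pts1,2) to back (0,3)
    v=P[0]+P[3]-P[1]-P[2]; print('yaw',np.arctan2(v[1],v[0]))
print('knob',z2((210,437),.17),'lid',z2((204,437),.153),'tins',z2((160,145),.08))
print('jar',z1((441,64),.06))
E
```

```text
high [[0.744, 0.326, 0.214], [0.734, 0.155, 0.214], [0.565, 0.167, 0.214], [0.575, 0.337, 0.214]] [0.6544 0.2463 0.214 ]
[np.float64(0.171), np.float64(0.17), np.float64(0.17), np.float64(0.17)]
yaw 1.5108914769107116
low [[0.538, 0.336, 0.124], [0.527, 0.166, 0.124], [0.357, 0.178, 0.124], [0.368, 0.347, 0.124]] [0.4476 0.2566 0.124 ]
[np.float64(0.17), np.float64(0.17), np.float64(0.169), np.float64(0.17)]
yaw 1.5043321388396116
knob [ 0.44689259 -0.20642758  0.17      ] lid [ 0.44718278 -0.20680347  0.153     ] tins [ 0.62849931 -0.19248809  0.08      ]
jar [0.7812269  0.04139665 0.06      ]
```

```bash
cat >> h.py <<'E'
def need(target,yaw=None,tilt=None):
    """displacement in tool axes cm to target, and rotvec in tool axes to heading yaw/tilt (tilt=angle of tool z away from down toward heading)"""
    st=bot.state(); T=R.from_quat(st['ee_rot']); d=T.inv().apply(np.array(target)-st['tool_pos'])*100
    print('t',round(st['clock'],2),'pos',st['tool_pos'].round(4),'F',st['wrist_force'].round(1),'open',round(st['opening'],4),'q',st['joints'].round(2))
    print('shift cm',d.round(2))
    if yaw is not None:
        a=tilt or 0; h=np.array([np.cos(yaw),np.sin(yaw),0]); dn=np.array([0,0,-1.])
        z=dn*np.cos(a)+h*np.sin(a); x=h*np.cos(a)-dn*np.sin(a); y=np.cross(z,x)
        G=R.from_matrix(np.c_[x,y,z]); print('dr',(T.inv()*G).as_rotvec().round(3))
E
python3 - <<'E'
from h import *
need([.447,-.2066,.239],1.507,0)
E
```

```text
t 1.05 pos [ 0.1708 -0.6012  0.2393] F [ 0.8 -0.5  0.7] open 0.0858 q [-1.31  0.42  1.63 -0.    1.09 -0.02]
shift cm [ 3.735e+01 -3.041e+01  3.000e-02]
dr [-0.   -0.   -1.23]
```

Request:
send_rows:
  moves:
    - {"translation":[3.7,-3.0,0],"dr":[0,0,0],"jaw":1}
    - {"translation":[3.7,-3.0,0],"dr":[0,0,0],"jaw":1}
    - {"translation":[3.7,-3.0,0],"dr":[0,0,0],"jaw":1}
    - {"translation":[3.7,-3.0,0],"dr":[0,0,0],"jaw":1}
    - {"translation":[3.7,-3.0,0],"dr":[0,0,0],"jaw":1}
    - {"translation":[3.7,-3.0,0],"dr":[0,0,0],"jaw":1}
    - {"translation":[3.7,-3.0,0],"dr":[0,0,0],"jaw":1}
    - {"translation":[3.7,-3.0,0],"dr":[0,0,0],"jaw":1}

```text
clock: 1.85
tool_pos: [0.3951, -0.2852, 0.2394]
ee_rot: [0.991, 0.133, 0.001, 0.003]
wrist_force: [1.0, -1.0, 0.5]
opening: 0.0855
```

Request:
send_rows:
  moves:
    - {"translation":[0,0,0],"dr":[0,0,-0.15],"jaw":1}
    - {"translation":[0,0,0],"dr":[0,0,-0.15],"jaw":1}
    - {"translation":[0,0,0],"dr":[0,0,-0.15],"jaw":1}
    - {"translation":[0,0,0],"dr":[0,0,-0.15],"jaw":1}
    - {"translation":[0,0,0],"dr":[0,0,-0.15],"jaw":1}
    - {"translation":[0,0,0],"dr":[0,0,-0.15],"jaw":1}
    - {"translation":[0,0,0],"dr":[0,0,-0.15],"jaw":1}
    - {"translation":[0,0,0],"dr":[0,0,-0.15],"jaw":1}

```text
clock: 2.65
tool_pos: [0.3998, -0.2783, 0.2407]
ee_rot: [0.741, 0.671, -0.0, 0.004]
wrist_force: [-0.2, 0.5, -0.6]
opening: 0.0852
```

```bash
python3 - <<'E'
from h import *
need([.447,-.2066,.239],1.507,0)
E
```

```text
t 2.65 pos [ 0.3998 -0.2783  0.2407] F [-0.2  0.5 -0.6] open 0.0852 q [-0.63  0.21  1.93 -0.    0.99 -0.53]
shift cm [7.59 3.99 0.15]
dr [ 0.006  0.006 -0.035]
```

Request:
send_rows:
  moves:
    - {"translation":[2.5,1.3,0],"dr":[0,0,-0.03],"jaw":0.7}
    - {"translation":[2.5,1.3,0],"dr":[0,0,0],"jaw":0.7}
    - {"translation":[2.5,1.3,0],"dr":[0,0,0],"jaw":0.7}
    - {"translation":[0,0,0],"dr":[0,0,0],"jaw":0.7}

```text
clock: 3.05
tool_pos: [0.4459, -0.2053, 0.2412]
ee_rot: [0.73, 0.684, 0.0, 0.005]
wrist_force: [-1.0, 0.5, -0.1]
opening: 0.0596
```

```bash
python3 - <<'E'
from h import *
need([.447,-.2066,.165],1.507,0)
st=bot.state()
im=bot.get_image('wrist'); 
p=proj('wrist',[[.447,-.2066,.17]],st)[0]; print(p)
im=im[:,:,::-1].copy(); cv2.drawMarker(im,tuple(int(v) for v in p),(0,0,255)); cv2.imwrite('pics/w1.png',im)
E
```

```text
t 3.05 pos [ 0.4459 -0.2053  0.2412] F [-1.   0.5 -0.1] open 0.0596 q [-0.45  0.22  1.92 -0.    0.99 -0.39]
shift cm [-0.07  0.06  7.62]
dr [ 0.008  0.007 -0.001]
[321.41390011 260.30531321]
```

View pics/w1.png

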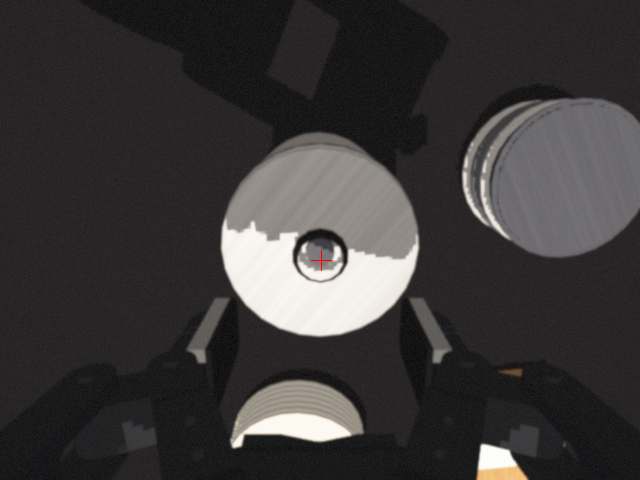

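Request:
send_rows:
  moves:
    - {"translation":[0.1,0.05,2.5],"dr":[0,0,0],"jaw":0.65}
    - {"translation":[0.1,0,2.5],"dr":[0,0,0],"jaw":0.65}
    - {"translation":[0,0,1.7],"dr":[0,0,0],"jaw":0.65}
    - {"translation":[0,0,0.6],"dr":[0,0,0],"jaw":0.65}
    - {"translation":[0,0,0.1],"dr":[0,0,0],"jaw":0.65}

```text
clock: 3.6
tool_pos: [0.4463, -0.2083, 0.1665]
ee_rot: [0.73, 0.684, -0.0, 0.007]
wrist_force: [-0.7, 0.4, -0.1]
opening: 0.0555
```

```bash
python3 - <<'E'
from h import *
need([.447,-.2066,.165],1.507,0)
E
```

```text
t 3.6 pos [ 0.4463 -0.2083  0.1665] F [-0.7  0.4 -0.1] open 0.0555 q [-0.46  0.33  1.98 -0.01  0.81 -0.39]
shift cm [0.18 0.06 0.15]
dr [ 0.011  0.01  -0.001]
```

Request:
send_rows:
  moves:
    - {"translation":[0.3,0,0.1],"dr":[0.01,0.01,0],"jaw":0.65}
    - {"translation":[0,0,0],"dr":[0,0,0],"jaw":0.2}
    - {"translation":[0,0,0],"dr":[0,0,0],"jaw":0.1}
    - {"translation":[0,0,0],"dr":[0,0,0],"jaw":0.1}
    - {"translation":[0,0,0],"dr":[0,0,0],"jaw":0.1}
  newtons: 90

```text
clock: 4.1
tool_pos: [0.4471, -0.2063, 0.1678]
ee_rot: [0.73, 0.683, 0.001, 0.001]
wrist_force: [0.6, 0.2, -5.8]
opening: 0.0251
```

```bash
python3 - <<'E'
from h import *
need([.643,.045,.185],1.507,0)
im=bot.get_image('wrist');cv2.imwrite('pics/w2.png',im[:,:,::-1])
E
```

```text
t 4.1 pos [ 0.4471 -0.2063  0.1678] F [ 0.6  0.2 -5.8] open 0.0251 q [-0.46  0.33  1.97  0.    0.83 -0.39]
shift cm [26.37 17.9  -1.69]
dr [ 0.003  0.001 -0.002]
```

View pics/w2.png

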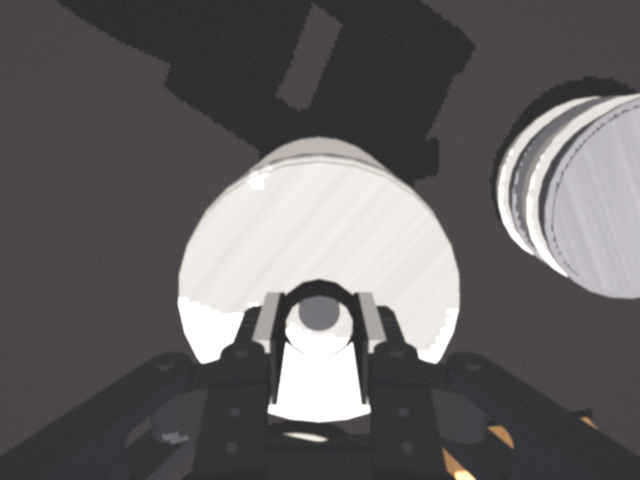

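Request:
send_rows:
  moves:
    - {"translation":[0,0,0],"dr":[0,0,0],"jaw":0.1}
    - {"translation":[0,0,-0.5],"dr":[0,0,0],"jaw":0.1}
    - {"translation":[0,0,-1],"dr":[0,0,0],"jaw":0.1}
    - {"translation":[0,0,-0.7],"dr":[0,0,0],"jaw":0.1}
    - {"translation":[0,0,0],"dr":[0,0,0],"jaw":0.1}

```text
clock: 4.65
tool_pos: [0.4455, -0.2054, 0.1901]
ee_rot: [0.73, 0.683, -0.0, -0.001]
wrist_force: [-0.1, -0.6, -8.6]
opening: 0.0254
```

```bash
python3 - <<'E'
from h import *
need([.643,.045,.185],1.507,0)
im=bot.get_image('wrist');a=im[:,:,::-1]
im=bot.get_image('scene');b=im[:,:,::-1]
b=cv2.resize(b[150:330,180:420],(640,480))
cv2.imwrite('pics/w3.png',cv2.resize(np.hstack([a,b]),(800,300)))
E
```

```text
t 4.65 pos [ 0.4455 -0.2054  0.1901] F [-0.1 -0.6 -8.6] open 0.0254 q [-0.46  0.3   1.96  0.    0.88 -0.39]
shift cm [26.29 18.06  0.51]
dr [-0.001 -0.001 -0.002]
```

View pics/w3.png

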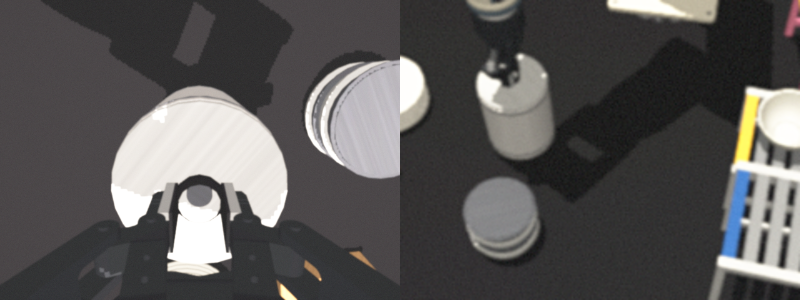

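Request:
send_rows:
  moves:
    - {"translation":[1.5,0,0],"dr":[0,0,0],"jaw":0.1}
    - {"translation":[2.5,0,0],"dr":[0,0,0],"jaw":0.1}
    - {"translation":[2.5,0.5,0],"dr":[0,0,0],"jaw":0.1}
    - {"translation":[2.5,1,0],"dr":[0,0,0],"jaw":0.1}
    - {"translation":[2.5,2,0],"dr":[0,0,0],"jaw":0.1}
    - {"translation":[2.5,2,0],"dr":[0,0,0],"jaw":0.1}
    - {"translation":[2.5,2,0],"dr":[0,0,0],"jaw":0.1}
    - {"translation":[2.5,2,0],"dr":[0,0,0],"jaw":0.1}

```text
clock: 5.55
tool_pos: [0.5498, -0.0125, 0.1864]
ee_rot: [0.732, 0.681, -0.003, -0.005]
wrist_force: [0.1, -0.8, -8.2]
opening: 0.0251
```

```bash
python3 - <<'E'
from h import *
need([.643,.045,.185],1.507,0)
E
```

```text
t 5.55 pos [ 0.5498 -0.0125  0.1864] F [ 0.1 -0.8 -8.2] open 0.0251 q [-0.05  0.39  1.83  0.    0.93  0.02]
shift cm [6.4  8.88 0.06]
dr [-0.011 -0.002 -0.008]
```

Request:
send_rows:
  moves:
    - {"translation":[1.5,2,0],"dr":[-0.01,0,0],"jaw":0.1}
    - {"translation":[1.5,2,0],"dr":[0,0,0],"jaw":0.1}
    - {"translation":[1.5,2,0],"dr":[0,0,0],"jaw":0.1}
    - {"translation":[1.2,1.7,0],"dr":[0,0,0],"jaw":0.1}
    - {"translation":[0.5,1,0],"dr":[0,0,0],"jaw":0.1}
    - {"translation":[0,0,0],"dr":[0,0,0],"jaw":0.1}

```text
clock: 6.15
tool_pos: [0.6426, 0.0553, 0.182]
ee_rot: [0.73, 0.683, -0.001, -0.004]
wrist_force: [-0.2, -0.6, -7.8]
opening: 0.0249
```

```bash
python3 - <<'E'
from h import *
need([.643,.045,.168],1.507,0)
E
```

```text
t 6.15 pos [0.6426 0.0553 0.182 ] F [-0.2 -0.6 -7.8] open 0.0249 q [0.07 0.52 1.62 0.01 1.01 0.13]
shift cm [-1.03  0.12  1.4 ]
dr [-0.006 -0.004 -0.002]
```

Request:
send_rows:
  moves:
    - {"translation":[0,0,0.5],"dr":[-0.005,-0.005,0],"jaw":0.1}
    - {"translation":[0,0,0.5],"dr":[0,0,0],"jaw":0.1}
    - {"translation":[0,0,0.3],"dr":[0,0,0],"jaw":0.1}
    - {"translation":[0,0,0.1],"dr":[0,0,0],"jaw":0.1}

```text
clock: 6.55
tool_pos: [0.6391, 0.0545, 0.1678]
ee_rot: [0.73, 0.683, -0.002, -0.001]
wrist_force: [-2.7, 2.6, 6.1]
opening: 0.0251
```

Request:
send_rows:
  moves:
    - {"translation":[0,0,-0.1],"dr":[0,0,0],"jaw":0.2}
    - {"translation":[0,0,0],"dr":[0,0,0],"jaw":0.5}
    - {"translation":[0,0,0],"dr":[0,0,0],"jaw":0.7}
    - {"translation":[0,0,0],"dr":[0,0,0],"jaw":0.7}
    - {"translation":[0,0,-2],"dr":[0,0,0],"jaw":0.7}
    - {"translation":[0,0,-4],"dr":[0,0,0],"jaw":0.7}
    - {"translation":[0,0,-4],"dr":[0,0,0],"jaw":0.7}
    - {"translation":[0,0,-4],"dr":[0,0,0],"jaw":1}

```text
clock: 7.35
tool_pos: [0.6376, 0.0526, 0.3104]
ee_rot: [0.731, 0.682, -0.004, -0.003]
wrist_force: [0.9, -0.2, -0.6]
opening: 0.0724
```

```bash
python3 - <<'E'
from h import *
st=bot.state();print(st['tool_pos'])
im=bot.get_image('wrist');a=im[:,:,::-1]
p=proj('wrist',[[.639,.0545,.17]],st)[0]; print(p)
b=bot.get_image('scene')[:,:,::-1]
b=cv2.resize(b[150:390,220:540],(640,480))
cv2.imwrite('pics/w4.png',cv2.resize(np.hstack([a,b]),(800,300)))
E
```

```text
[0.6376073  0.05256051 0.31038942]
[323.69928304 222.04888378]
```

View pics/w4.png

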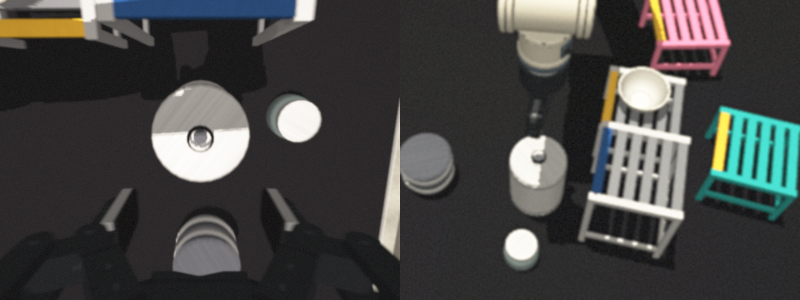

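Request:
send_rows:
  moves:
    - {"translation":[-4,0,0],"dr":[0,0,0],"jaw":1}
    - {"translation":[-4,0,0],"dr":[0,0,0],"jaw":1}
    - {"translation":[-4,0,0],"dr":[0,0,0],"jaw":1}
    - {"translation":[-4,0,0],"dr":[0,0,0],"jaw":1}
    - {"translation":[-3,0,0],"dr":[0,0,0],"jaw":1}
    - {"translation":[0,0,0],"dr":[0,0.13,0],"jaw":1}
    - {"translation":[0,0,0],"dr":[0,0.13,0],"jaw":1}
    - {"translation":[0,0,0],"dr":[0,0.13,0],"jaw":1}

```text
clock: 8.25
tool_pos: [0.6309, -0.141, 0.3213]
ee_rot: [0.713, 0.672, 0.15, -0.129]
wrist_force: [0.2, -0.5, -0.4]
opening: 0.0851
```

Request:
send_rows:
  moves:
    - {"translation":[0,0,0],"dr":[0,0.13,0],"jaw":1}
    - {"translation":[0,0,0],"dr":[0,0.13,0],"jaw":1}
    - {"translation":[0,0,0],"dr":[0,0.13,0],"jaw":1}
    - {"translation":[0,0,0],"dr":[0,0,0],"jaw":1}

```text
clock: 8.65
tool_pos: [0.6311, -0.1453, 0.3203]
ee_rot: [0.67, 0.631, 0.293, -0.26]
wrist_force: [-0.2, 0.0, -0.3]
opening: 0.0853
```

```bash
python3 - <<'E'
from h import *
need([.625,-.161,.20],1.507,np.pi/4)
E
```

```text
t 8.65 pos [ 0.6311 -0.1453  0.3203] F [-0.2  0.  -0.3] open 0.0853 q [-0.54  0.55  1.43  0.71  1.58 -0.64]
shift cm [-9.78 -0.75  7.17]
dr [ 0.019 -0.02   0.011]
```

Request:
send_rows:
  moves:
    - {"translation":[-3,-0.2,2.2],"dr":[0.02,-0.02,0.01],"jaw":1}
    - {"translation":[-3,-0.2,2.2],"dr":[0,0,0],"jaw":1}
    - {"translation":[-3,-0.2,2.2],"dr":[0,0,0],"jaw":1}
    - {"translation":[0,0,0],"dr":[0,0,0],"jaw":1}

```text
clock: 9.05
tool_pos: [0.6264, -0.1633, 0.2082]
ee_rot: [0.675, 0.636, 0.274, -0.255]
wrist_force: [-0.6, 0.3, -0.9]
opening: 0.0853
```

```bash
python3 - <<'E'
from h import *
need([.6352,-.006,.045],1.507,np.pi/4)
E
```

```text
t 9.05 pos [ 0.6264 -0.1633  0.2082] F [-0.6  0.3 -0.9] open 0.0853 q [-0.56  0.68  1.48  0.67  1.45 -0.74]
shift cm [ 0.   -0.14 22.68]
dr [0.001 0.018 0.004]
```

Request:
send_rows:
  moves:
    - {"translation":[0,-0.1,3],"dr":[0,0.018,0],"jaw":1}
    - {"translation":[0,0,3],"dr":[0,0,0],"jaw":1}
    - {"translation":[0,0,3],"dr":[0,0,0],"jaw":1}
    - {"translation":[0,0,3],"dr":[0,0,0],"jaw":1}
    - {"translation":[0,0,3],"dr":[0,0,0],"jaw":1}
    - {"translation":[0,0,2.5],"dr":[0,0,0],"jaw":1}
    - {"translation":[0,0,1],"dr":[0,0,0],"jaw":1}
    - {"translation":[0,0,0],"dr":[0,0,0],"jaw":1}

```text
clock: 9.85
tool_pos: [0.6455, -0.0288, 0.0893]
ee_rot: [0.671, 0.641, 0.279, -0.247]
wrist_force: [0.1, 0.1, 0.4]
opening: 0.0857
```

```bash
python3 - <<'E'
from h import *
need([.6352,-.006,.045],1.507,np.pi/4)
a=bot.get_image('wrist')[:,:,::-1]
b=bot.get_image('scene')[:,:,::-1]
b=cv2.resize(b[150:390,220:540],(640,480))
cv2.imwrite('pics/w5.png',cv2.resize(np.hstack([a,b]),(800,300)))
E
```

```text
t 9.85 pos [ 0.6455 -0.0288  0.0893] F [0.1 0.1 0.4] open 0.0857 q [-0.37  0.79  1.61  0.81  1.16 -0.82]
shift cm [-1.44 -1.27  4.71]
dr [0.013 0.021 0.025]
```

View pics/w5.png

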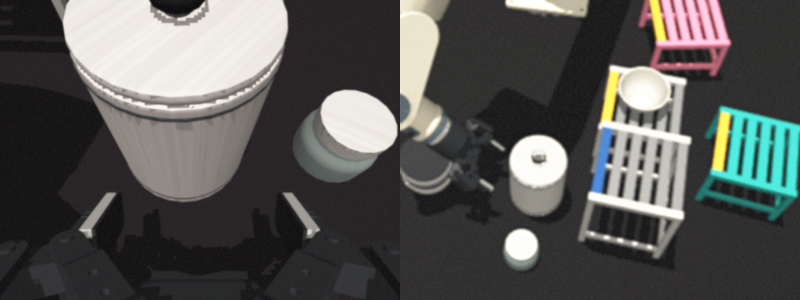

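Request:
send_rows:
  moves:
    - {"translation":[-0.5,-0.6,1.2],"dr":[0.01,0.02,0.02],"jaw":1}
    - {"translation":[-0.5,-0.5,1.2],"dr":[0,0,0],"jaw":1}
    - {"translation":[-0.4,-0.2,1.2],"dr":[0,0,0],"jaw":1}
    - {"translation":[0,0,0.9],"dr":[0,0,0],"jaw":1}
    - {"translation":[0,0,0],"dr":[0,0,0],"jaw":1}

```text
clock: 10.45
tool_pos: [0.6354, -0.0095, 0.0466]
ee_rot: [0.674, 0.632, 0.282, -0.258]
wrist_force: [0.4, 0.8, 0.2]
opening: 0.0853
```

```bash
python3 - <<'E'
from h import *
need([.6352,-.006,.045],1.507,np.pi/4)
print(R.from_quat(bot.state()['ee_rot']).inv().apply([.064,.998,0]))
a=bot.get_image('wrist')[:,:,::-1]
b=bot.get_image('scene')[:,:,::-1]
b=cv2.resize(b[150:390,220:540],(640,480))
cv2.imwrite('pics/w6.png',cv2.resize(np.hstack([a,b]),(800,300)))
E
```

```text
t 10.45 pos [ 0.6354 -0.0095  0.0466] F [0.4 0.8 0.2] open 0.0853 q [-0.35  0.85  1.64  0.86  1.11 -0.87]
shift cm [ 0.14 -0.04  0.36]
dr [0.009 0.001 0.003]
[ 0.70806119 -0.00426568  0.706209  ]
```

View pics/w6.png

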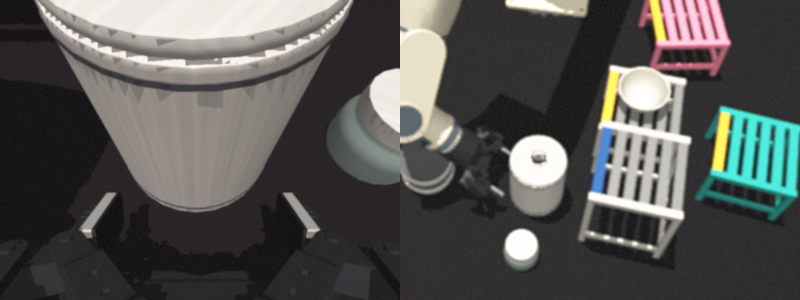

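Request:
send_rows:
  moves:
    - {"translation":[0.7,0,0.7],"dr":[0.01,0,0],"jaw":1}
    - {"translation":[0.7,0,0.7],"dr":[0,0,0],"jaw":1}
    - {"translation":[0.7,0,0.7],"dr":[0,0,0],"jaw":1}
    - {"translation":[0.7,0,0.7],"dr":[0,0,0],"jaw":1}
    - {"translation":[0.7,0,0.7],"dr":[0,0,0],"jaw":1}

```text
clock: 11.05
tool_pos: [0.6407, 0.0407, 0.0482]
ee_rot: [0.673, 0.634, 0.279, -0.259]
wrist_force: [0.1, -3.8, -1.5]
opening: 0.0855
```

```bash
python3 - <<'E'
from h import *
need([.6495,.174,.045],1.507,np.pi/4)
a=bot.get_image('wrist')[:,:,::-1]
b=bot.get_image('top')[:,:,::-1]
b=cv2.resize(b[80:320,150:470],(640,480))
cv2.imwrite('pics/w7.png',cv2.resize(np.hstack([a,b]),(800,300)))
E
```

```text
t 11.05 pos [0.6407 0.0407 0.0482] F [ 0.1 -3.8 -1.5] open 0.0855 q [-0.28  0.84  1.66  0.9   1.07 -0.84]
shift cm [9.27 0.05 9.63]
dr [0.003 0.005 0.005]
```

View pics/w7.png

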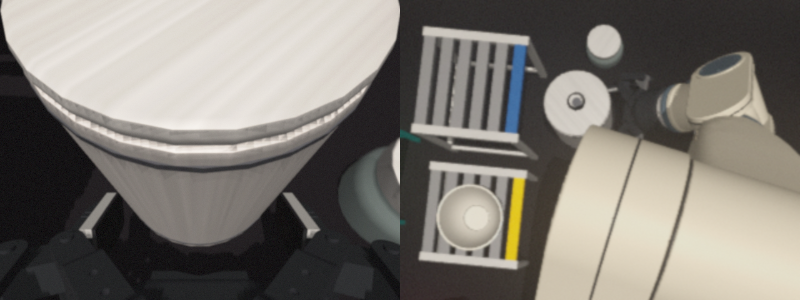

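Request:
send_rows:
  moves:
    - {"translation":[0.7,0,0.75],"dr":[0,0,0],"jaw":1}
    - {"translation":[0.7,0,0.75],"dr":[0,0,0],"jaw":1}
    - {"translation":[0.7,0,0.7],"dr":[0,0,0],"jaw":1}
    - {"translation":[0.7,0,0.7],"dr":[0,0,0],"jaw":1}
    - {"translation":[0.7,0,0.7],"dr":[0,0,0],"jaw":1}
    - {"translation":[0.7,0,0.7],"dr":[0,0,0],"jaw":1}
    - {"translation":[0.7,0,0.7],"dr":[0,0,0],"jaw":1}
    - {"translation":[0.7,0,0.7],"dr":[0,0,0],"jaw":1}

```text
clock: 11.95
tool_pos: [0.6478, 0.1232, 0.0483]
ee_rot: [0.674, 0.634, 0.28, -0.257]
wrist_force: [-1.4, -5.1, 1.1]
opening: 0.0856
```

```bash
python3 - <<'E'
from h import *
need([.6495,.174,.045],1.507,np.pi/4)
a=bot.get_image('wrist')[:,:,::-1]
b=bot.get_image('top')[:,:,::-1]
b=cv2.resize(b[80:320,150:470],(640,480))
cv2.imwrite('pics/w8.png',cv2.resize(np.hstack([a,b]),(800,300)))
E
```

```text
t 11.95 pos [0.6478 0.1232 0.0483] F [-1.4 -5.1  1.1] open 0.0856 q [-0.15  0.83  1.68  0.99  1.   -0.81]
shift cm [ 3.38 -0.17  3.8 ]
dr [0.007 0.006 0.005]
```

View pics/w8.png

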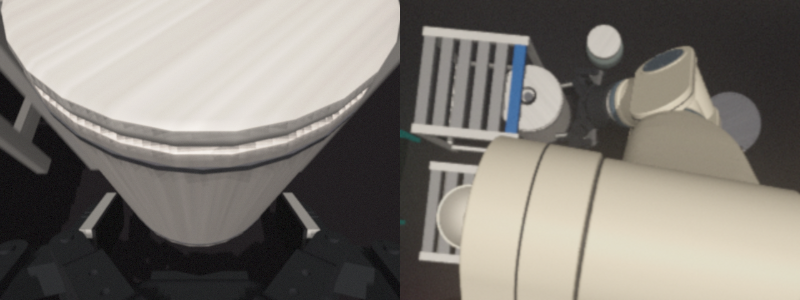

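Request:
send_rows:
  moves:
    - {"translation":[0.7,0,0.75],"dr":[0,0,0],"jaw":1}
    - {"translation":[0.7,0,0.75],"dr":[0,0,0],"jaw":1}
    - {"translation":[0.7,0,0.7],"dr":[0,0,0],"jaw":1}
    - {"translation":[0.6,0,0.7],"dr":[0,0,0],"jaw":1}
    - {"translation":[0.5,0,0.5],"dr":[0,0,0],"jaw":1}

```text
clock: 12.55
tool_pos: [0.6522, 0.1702, 0.0479]
ee_rot: [0.674, 0.633, 0.281, -0.256]
wrist_force: [-0.8, -5.5, 1.1]
opening: 0.0852
```

```bash
python3 - <<'E'
from h import *
print(at('top',252,157,.17))
need([.6495,.174,.045],1.507,np.pi/4)
a=bot.get_image('scene')[:,:,::-1]
a=cv2.resize(a[150:390,220:540],(640,480))
b=bot.get_image('top')[:,:,::-1]
b=cv2.resize(b[80:320,150:470],(640,480))
cv2.imwrite('pics/w9.png',cv2.resize(np.hstack([a,b]),(800,300)))
E
```

```text
[0.64782174 0.16235749 0.17      ]
t 12.55 pos [0.6522 0.1702 0.0479] F [-0.8 -5.5  1.1] open 0.0852 q [-0.07  0.83  1.69  1.04  0.96 -0.78]
shift cm [ 0.06 -0.3   0.46]
dr [0.01  0.006 0.006]
```

View pics/w9.png

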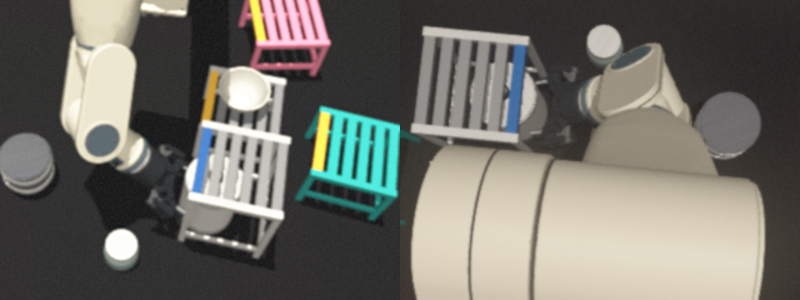

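Request:
send_rows:
  moves:
    - {"translation":[-1,0,-1],"dr":[0,0,0],"jaw":1}
    - {"translation":[-1,0,-1],"dr":[0,0,0],"jaw":0.5}
    - {"translation":[0,0,0],"dr":[0,0.12,0],"jaw":0.5}
    - {"translation":[0,0,0],"dr":[0,0.12,0],"jaw":0.5}
    - {"translation":[0,0,0],"dr":[0,0,0],"jaw":0.5}
    - {"translation":[0,0,0],"dr":[0,0,0],"jaw":0.5}

```text
clock: 13.25
tool_pos: [0.65, 0.1366, 0.0488]
ee_rot: [0.634, 0.597, 0.363, -0.331]
wrist_force: [-0.1, 0.8, 0.3]
opening: 0.0428
```

```bash
python3 - <<'E'
from h import *
need([.6495,.172,.045],1.507,np.pi/3)
print(R.from_quat(bot.state()['ee_rot']).inv().apply([.064,.998,0]))
b=bot.get_image('top')[:,:,::-1]
b=cv2.resize(b[80:260,150:390],(640,480))
cv2.imwrite('pics/w10.png',b)
E
```

```text
t 13.25 pos [0.65   0.1366 0.0488] F [-0.1  0.8  0.3] open 0.0428 q [-0.2   0.92  1.66  1.17  1.18 -0.98]
shift cm [ 1.5  -0.29  3.21]
dr [0.01  0.02  0.009]
[ 0.51730918 -0.00357393  0.85584954]
```

View pics/w10.png

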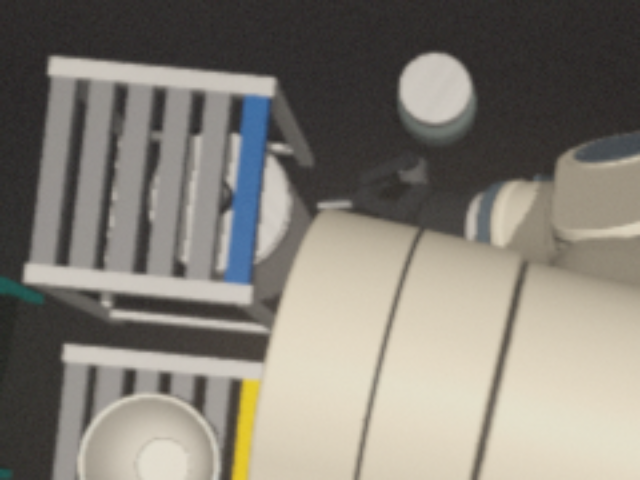

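```bash
python3 - <<'E'
from h import *
for p in [(152,200),(291,205),(221,202)]: print(at('top',150+p[0]/2.667,80+p[1]/2.667,.153).round(4))
E
```

```text
[0.6536 0.2615 0.153 ]
[0.6526 0.1502 0.153 ]
[0.6535 0.2062 0.153 ]
```

Request:
send_rows:
  moves:
    - {"translation":[0.5,-0.1,0.9],"dr":[0,0,0],"jaw":0.5}
    - {"translation":[0.5,0,0.9],"dr":[0,0,0],"jaw":0.5}
    - {"translation":[0.5,0,0.85],"dr":[0,0,0],"jaw":0.5}
    - {"translation":[0.3,0,0.5],"dr":[0,0,0],"jaw":0.5}

```text
clock: 13.7
tool_pos: [0.6522, 0.1754, 0.0492]
ee_rot: [0.635, 0.599, 0.361, -0.328]
wrist_force: [-0.8, -2.8, -2.2]
opening: 0.0427
```

```bash
python3 - <<'E'
from h import *
need([.6495,.172,.045],1.507,np.pi/3)
b=bot.get_image('top')[:,:,::-1]
b=cv2.resize(b[80:260,150:390],(640,480))
cv2.imwrite('pics/w11.png',b)
E
```

```text
t 13.7 pos [0.6522 0.1754 0.0492] F [-0.8 -2.8 -2.2] open 0.0427 q [-0.13  0.92  1.67  1.21  1.14 -0.97]
shift cm [-0.54 -0.25 -0.09]
dr [0.011 0.027 0.012]
```

View pics/w11.png

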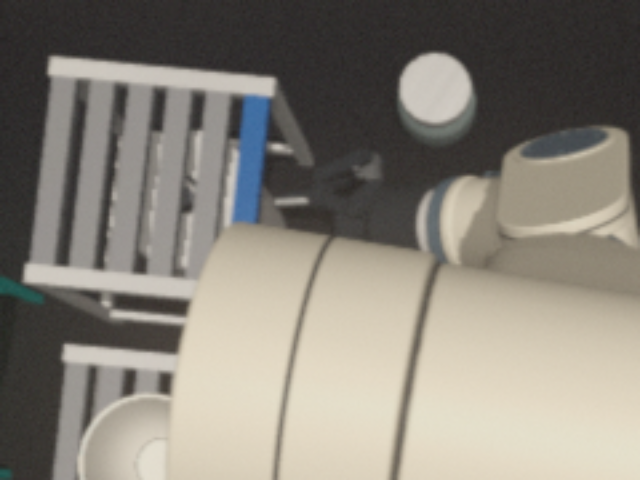

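Request:
send_rows:
  moves:
    - {"translation":[-0.5,0,-0.86],"dr":[0,0,0],"jaw":0.5}
    - {"translation":[-1,0,-1.8],"dr":[0,0,0],"jaw":0.5}
    - {"translation":[-1,0,-2],"dr":[0,0,0],"jaw":0.5}
    - {"translation":[-0.5,0,-3],"dr":[0,0,0],"jaw":0.5}
    - {"translation":[0,0,-4],"dr":[0,0,0],"jaw":0.7}
    - {"translation":[0,0,-4],"dr":[0,0,0],"jaw":1}
    - {"translation":[0,0,-4],"dr":[0,0,0],"jaw":1}
    - {"translation":[1,0,-4],"dr":[0,0,0],"jaw":1}

```text
clock: 14.55
tool_pos: [0.6315, -0.0465, 0.1563]
ee_rot: [0.634, 0.599, 0.358, -0.334]
wrist_force: [0.8, 0.1, -0.9]
opening: 0.0859
```

```bash
python3 - <<'E'
from h import *
need([.62,-.38,.25],1.507,np.pi/4)
b=bot.get_image('top')[:,:,::-1]
cv2.imwrite('pics/w12.png',b)
E
```

```text
t 14.55 pos [ 0.6315 -0.0465  0.1563] F [ 0.8  0.1 -0.9] open 0.0859 q [-0.47  0.79  1.58  0.92  1.43 -0.87]
shift cm [ -9.37   0.93 -33.35]
dr [ 0.001 -0.238  0.007]
```

View pics/w12.png

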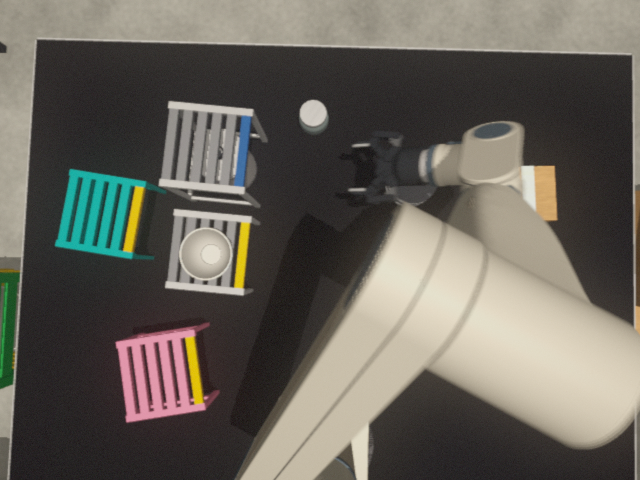

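```bash
python3 - <<'E'
from h import *
need([.683,-.383,.27],1.85,np.pi/4)
print(R.from_quat(bot.state()['ee_rot']).inv().apply([0,0,1]))
E
```

```text
t 14.6 pos [ 0.6341 -0.0516  0.1617] F [ 1.6 -3.1  3.6] open 0.0854 q [-0.47  0.78  1.57  0.92  1.44 -0.87]
shift cm [ -7.98   7.15 -33.53]
dr [ 0.279 -0.231 -0.202]
[ 0.85241194  0.01443548 -0.52267151]
```

Request:
send_rows:
  moves:
    - {"translation":[3.4,0,-2.1],"dr":[0,0,0],"jaw":1}
    - {"translation":[3.4,0,-2.1],"dr":[0,0,0],"jaw":1}
    - {"translation":[1,0,-4.5],"dr":[0,0,0],"jaw":1}
    - {"translation":[-1.5,0.5,-4.5],"dr":[0,0,0],"jaw":1}
    - {"translation":[-2,1,-4.5],"dr":[0,0,0],"jaw":1}
    - {"translation":[-2,1,-4.5],"dr":[0,0,0],"jaw":1}
    - {"translation":[-2,1,-4.5],"dr":[0,0,0],"jaw":1}
    - {"translation":[-2,1,-4],"dr":[0,0,0],"jaw":1}

```text
clock: 15.4
tool_pos: [0.6495, -0.3358, 0.3173]
ee_rot: [0.638, 0.597, 0.36, -0.328]
wrist_force: [1.7, 0.3, 0.3]
opening: 0.0853
```

```bash
python3 - <<'E'
from h import *
need([.683,-.383,.24],1.85,np.pi/4)
E
```

```text
t 15.4 pos [ 0.6495 -0.3358  0.3173] F [1.7 0.3 0.3] open 0.0853 q [-0.76  0.84  1.03  0.78  1.94 -0.67]
shift cm [-8.96  3.59  0.29]
dr [ 0.283 -0.226 -0.209]
```

Request:
send_rows:
  moves:
    - {"translation":[-1.5,1,0],"dr":[0.1,-0.075,-0.07],"jaw":1}
    - {"translation":[-1.5,1,0],"dr":[0.1,-0.075,-0.07],"jaw":1}
    - {"translation":[-1.5,1,0],"dr":[0.1,-0.075,-0.07],"jaw":1}
    - {"translation":[0,0,0],"dr":[0,0,0],"jaw":1}

```text
clock: 15.8
tool_pos: [0.6746, -0.3788, 0.2791]
ee_rot: [0.556, 0.739, 0.221, -0.309]
wrist_force: [-0.1, -0.0, -0.8]
opening: 0.0857
```

```bash
python3 - <<'E'
from h import *
need([.683,-.383,.181],1.85,np.pi/4)
st=bot.state()
b=bot.get_image('top')[:,:,::-1].copy()
a=bot.get_image('wrist')[:,:,::-1].copy()
for z,c in((.08,(0,0,255)),(0,(0,255,0))):
  P=np.array([[.6285+.0575*np.cos(t),-.1935+.0575*np.sin(t),z] for t in np.linspace(0,6.28,40)])
  for p in proj('wrist',P,st): cv2.circle(a,tuple(int(v) for v in p),2,c,-1)
  for p in proj('top',P): cv2.circle(b,tuple(int(v) for v in p),1,c,-1)
cv2.imwrite('pics/w13.png',cv2.resize(np.hstack([a,b]),(800,300)))
E
```

```text
t 15.8 pos [ 0.6746 -0.3788  0.2791] F [-0.1 -0.  -0.8] open 0.0857 q [-0.68  0.97  0.74  0.46  2.07 -0.87]
shift cm [-7.34  0.84  6.52]
dr [-0.017  0.006 -0.005]
```

View pics/w13.png

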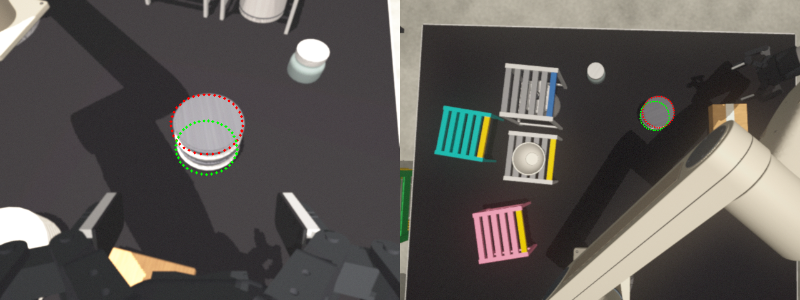

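Request:
send_rows:
  moves:
    - {"translation":[-2.4,0.3,2.2],"dr":[-0.015,0.005,0],"jaw":1}
    - {"translation":[-2.4,0.3,2.2],"dr":[0,0,0],"jaw":1}
    - {"translation":[-2.4,0.3,2.2],"dr":[0,0,0],"jaw":1}
    - {"translation":[0,0,3],"dr":[0,0,0],"jaw":1}
    - {"translation":[0,0,3],"dr":[0,0,0],"jaw":1}
    - {"translation":[0,0,3],"dr":[0,0,0],"jaw":1}
    - {"translation":[0,0,0],"dr":[0,0,0],"jaw":1}

```text
clock: 16.6
tool_pos: [0.6537, -0.3248, 0.1181]
ee_rot: [0.57, 0.723, 0.237, -0.308]
wrist_force: [0.4, 0.3, -0.0]
opening: 0.0851
```

```bash
python3 - <<'E'
from h import *
need([.6437,-.2475,.04],1.85,np.pi/4)
E
```

```text
t 16.6 pos [ 0.6537 -0.3248  0.1181] F [ 0.4  0.3 -0. ] open 0.0851 q [-0.66  1.02  1.01  0.47  1.77 -0.96]
shift cm [-0.19  0.92 11.  ]
dr [ 0.023 -0.014 -0.034]
```

Request:
send_rows:
  moves:
    - {"translation":[0,0.4,3],"dr":[0.023,-0.014,-0.034],"jaw":1}
    - {"translation":[0,0.3,3],"dr":[0,0,0],"jaw":1}
    - {"translation":[0,0.2,3],"dr":[0,0,0],"jaw":1}
    - {"translation":[0,0,1],"dr":[0,0,0],"jaw":1}
    - {"translation":[0,0,0],"dr":[0,0,0],"jaw":1}

```text
clock: 17.1
tool_pos: [0.6423, -0.261, 0.0541]
ee_rot: [0.562, 0.734, 0.234, -0.301]
wrist_force: [0.8, -0.8, -0.3]
opening: 0.0858
```

```bash
python3 - <<'E'
from h import *
need([.6437,-.2475,.04],1.85,np.pi/4)
T=R.from_quat(bot.state()['ee_rot']).inv()
print(T.apply([-.62,.785,0]),T.apply([-.276,.961,0]))
a=bot.get_image('wrist')[:,:,::-1].copy()
b=bot.get_image('scene')[:,:,::-1].copy()
cv2.imwrite('pics/w14.png',cv2.resize(np.hstack([a,b]),(800,300)))
E
```

```text
t 17.1 pos [ 0.6423 -0.261   0.0541] F [ 0.8 -0.8 -0.3] open 0.0858 q [-0.6   1.03  1.16  0.48  1.6  -1.01]
shift cm [-0.1   0.47  1.89]
dr [ 0.015  0.003 -0.008]
[ 0.6529597  -0.39491974  0.64676659] [ 0.70890305 -0.01702487  0.70488553]
```

View pics/w14.png

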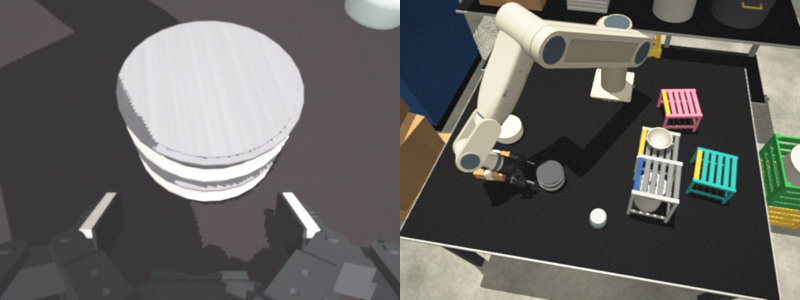

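Request:
send_rows:
  moves:
    - {"translation":[0,0.3,1],"dr":[0.015,0,0],"jaw":1}
    - {"translation":[-0.1,0.2,1],"dr":[0,0,0],"jaw":1}
    - {"translation":[0.7,0,0.7],"dr":[0,0,0],"jaw":1}
    - {"translation":[0.7,0,0.7],"dr":[0,0,0],"jaw":1}
    - {"translation":[0.7,0,0.7],"dr":[0,0,0],"jaw":1}
    - {"translation":[0.7,0,0.7],"dr":[0,0,0],"jaw":1}

```text
clock: 17.8
tool_pos: [0.6361, -0.2116, 0.0415]
ee_rot: [0.561, 0.737, 0.228, -0.3]
wrist_force: [1.1, -2.9, -1.0]
opening: 0.0853
```

```bash
python3 - <<'E'
from h import *
need([.6437,-.2475,.04],1.85,np.pi/4)
a=bot.get_image('wrist')[:,:,::-1].copy()
b=bot.get_image('top')[:,:,::-1].copy()
cv2.imwrite('pics/w15.png',cv2.resize(np.hstack([a,b]),(800,300)))
E
```

```text
t 17.8 pos [ 0.6361 -0.2116  0.0415] F [ 1.1 -2.9 -1. ] open 0.0853 q [-0.55  1.    1.25  0.5   1.52 -1.01]
shift cm [-2.73 -0.22 -2.45]
dr [ 0.007  0.013 -0.007]
```

View pics/w15.png

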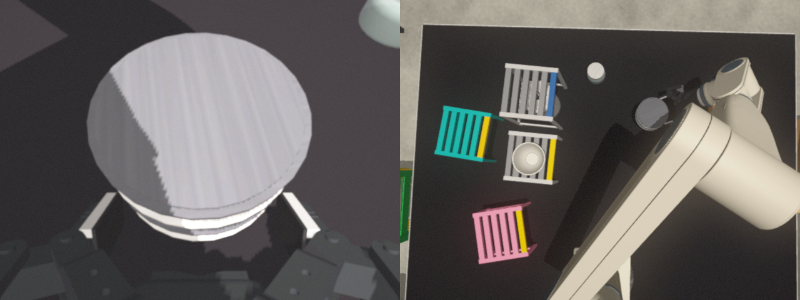

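Request:
send_rows:
  moves:
    - {"translation":[0.8,-0.4,0.8],"dr":[0,0.01,0],"jaw":1}
    - {"translation":[0.95,-0.6,0.95],"dr":[0,0,0],"jaw":1}
    - {"translation":[0.95,-0.6,0.95],"dr":[0,0,0],"jaw":1}
    - {"translation":[0.95,-0.6,0.95],"dr":[0,0,0],"jaw":1}
    - {"translation":[0.95,-0.6,0.95],"dr":[0,0,0],"jaw":1}
    - {"translation":[0.95,-0.6,0.95],"dr":[0,0,0],"jaw":1}

```text
clock: 18.5
tool_pos: [0.5833, -0.1435, 0.0417]
ee_rot: [0.561, 0.736, 0.232, -0.3]
wrist_force: [1.9, -2.4, -1.3]
opening: 0.0855
```

```bash
python3 - <<'E'
from h import *
need([.445,.012,.04],1.85,np.pi/4)
a=bot.get_image('wrist')[:,:,::-1].copy()
b=bot.get_image('top')[:,:,::-1].copy()
cv2.imwrite('pics/w16.png',cv2.resize(np.hstack([a,b]),(800,300)))
E
```

```text
t 18.5 pos [ 0.5833 -0.1435  0.0417] F [ 1.9 -2.4 -1.3] open 0.0855 q [-0.51  0.91  1.47  0.54  1.39 -1.05]
shift cm [13.19 -9.26 13.17]
dr [ 0.014  0.007 -0.005]
```

View pics/w16.png

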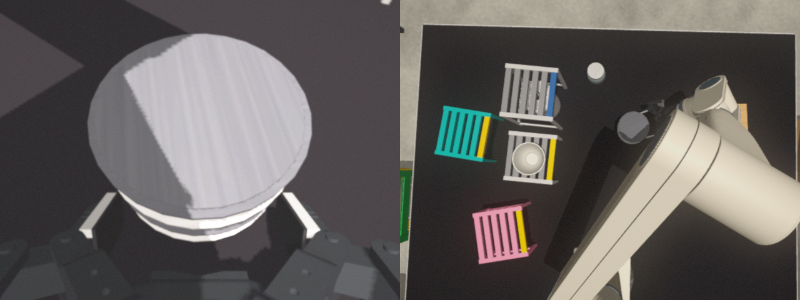

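Request:
send_rows:
  moves:
    - {"translation":[1.1,-0.75,1.1],"dr":[0.01,0,0],"jaw":1}
    - {"translation":[1.1,-0.75,1.1],"dr":[0,0,0],"jaw":1}
    - {"translation":[1.1,-0.75,1.1],"dr":[0,0,0],"jaw":1}
    - {"translation":[1.1,-0.75,1.1],"dr":[0,0,0],"jaw":1}
    - {"translation":[1.1,-0.75,1.1],"dr":[0,0,0],"jaw":1}
    - {"translation":[1.1,-0.75,1.1],"dr":[0,0,0],"jaw":1}
    - {"translation":[1.1,-0.75,1.1],"dr":[0,0,0],"jaw":1}
    - {"translation":[1.1,-0.75,1.1],"dr":[0,0,0],"jaw":1}

```text
clock: 19.4
tool_pos: [0.5003, -0.0436, 0.0416]
ee_rot: [0.562, 0.738, 0.232, -0.293]
wrist_force: [3.4, -3.5, 0.1]
opening: 0.0857
```

```bash
python3 - <<'E'
from h import *
need([.445,.012,.04],1.85,np.pi/4)
a=bot.get_image('wrist')[:,:,::-1].copy()
b=bot.get_image('top')[:,:,::-1].copy()
cv2.imwrite('pics/w17.png',cv2.resize(np.hstack([a,b]),(800,300)))
E
```

```text
t 19.4 pos [ 0.5003 -0.0436  0.0416] F [ 3.4 -3.5  0.1] open 0.0857 q [-0.43  0.8   1.77  0.62  1.19 -1.12]
shift cm [ 4.84 -3.88  4.81]
dr [ 0.019  0.02  -0.002]
```

View pics/w17.png

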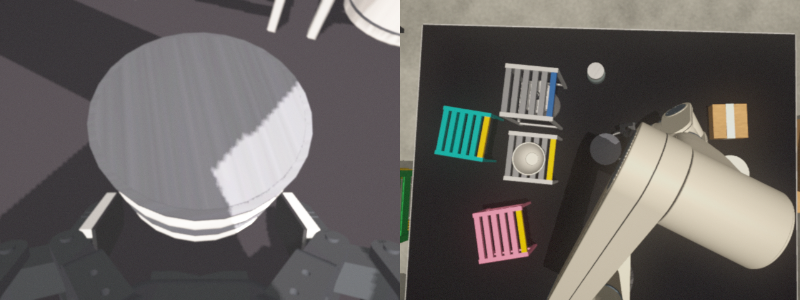

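Request:
send_rows:
  moves:
    - {"translation":[1.0,-0.75,1.0],"dr":[0.02,0.02,0],"jaw":1}
    - {"translation":[1.0,-0.8,1.0],"dr":[0,0,0],"jaw":1}
    - {"translation":[1.0,-0.8,1.0],"dr":[0,0,0],"jaw":1}
    - {"translation":[1.0,-0.8,1.0],"dr":[0,0,0],"jaw":1}
    - {"translation":[0.6,-0.5,0.6],"dr":[0,0,0],"jaw":1}

```text
clock: 20.0
tool_pos: [0.4544, 0.0058, 0.0415]
ee_rot: [0.557, 0.738, 0.232, -0.302]
wrist_force: [2.9, -3.2, 0.5]
opening: 0.0851
```

```bash
python3 - <<'E'
from h import *
need([.4335,.03,.04],1.507,np.pi/4)
T=R.from_quat(bot.state()['ee_rot']).inv()
print(T.apply([.064,.998,0]))
a=bot.get_image('wrist')[:,:,::-1].copy()
b=bot.get_image('top')[:,:,::-1].copy()
cv2.imwrite('pics/w18.png',cv2.resize(np.hstack([a,b]),(800,300)))
E
```

```text
t 20.0 pos [0.4544 0.0058 0.0415] F [ 2.9 -3.2  0.5] open 0.0851 q [-0.38  0.77  1.9   0.67  1.12 -1.17]
shift cm [ 1.96 -1.36  2.13]
dr [-0.235  0.004  0.245]
[0.6686294  0.33271348 0.6650838 ]
```

View pics/w18.png

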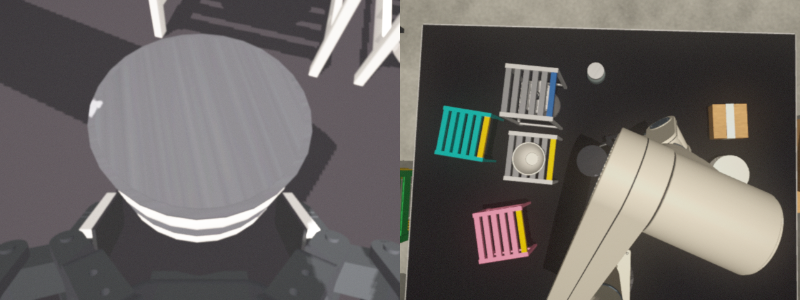

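Request:
send_rows:
  moves:
    - {"translation":[0.2,-0.4,0.2],"dr":[-0.08,0,0.08],"jaw":1}
    - {"translation":[0.2,-0.4,0.2],"dr":[-0.08,0,0.08],"jaw":1}
    - {"translation":[0.2,-0.4,0.2],"dr":[-0.08,0,0.08],"jaw":1}
    - {"translation":[0.3,-0.1,0.3],"dr":[0,0,0],"jaw":1}

```text
clock: 20.5
tool_pos: [0.4421, 0.0147, 0.0409]
ee_rot: [0.676, 0.631, 0.282, -0.257]
wrist_force: [-3.0, -3.2, 0.0]
opening: 0.0856
```

```bash
python3 - <<'E'
from h import *
need([.441,.18,.04],1.507,np.pi/4)
T=R.from_quat(bot.state()['ee_rot']).inv()
print(T.apply([.064,.998,0]))
a=bot.get_image('wrist')[:,:,::-1].copy()
b=bot.get_image('top')[:,:,::-1].copy()
cv2.imwrite('pics/w19.png',cv2.resize(np.hstack([a,b]),(800,300)))
E
```

```text
t 20.5 pos [0.4421 0.0147 0.0409] F [-3.  -3.2  0. ] open 0.0856 q [-0.45  0.73  2.07  0.94  0.95 -1.19]
shift cm [11.63 -1.3  11.68]
dr [0.012 0.003 0.   ]
[ 0.70909509 -0.00774409  0.70514125]
```

View pics/w19.png

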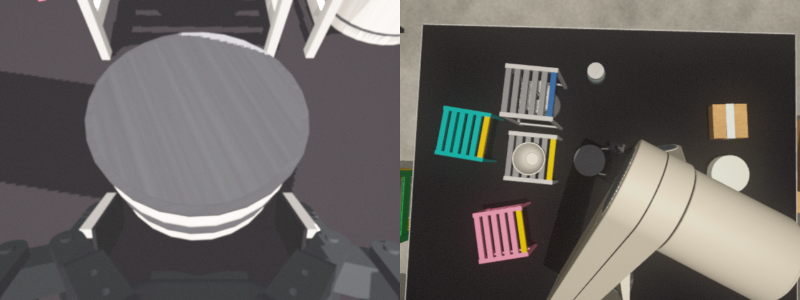

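Request:
send_rows:
  moves:
    - {"translation":[0.75,-0.12,0.75],"dr":[0.01,0,0],"jaw":1}
    - {"translation":[0.75,-0.15,0.75],"dr":[0,0,0],"jaw":1}
    - {"translation":[0.75,-0.15,0.75],"dr":[0,0,0],"jaw":1}
    - {"translation":[0.75,-0.15,0.75],"dr":[0,0,0],"jaw":1}
    - {"translation":[0.75,-0.15,0.75],"dr":[0,0,0],"jaw":1}
    - {"translation":[0.75,-0.15,0.75],"dr":[0,0,0],"jaw":1}

```text
clock: 21.2
tool_pos: [0.4477, 0.0785, 0.0405]
ee_rot: [0.669, 0.639, 0.28, -0.255]
wrist_force: [0.5, -4.8, 1.2]
opening: 0.0852
```

```bash
python3 - <<'E'
from h import *
need([.441,.155,.04],1.507,np.pi/4)
a=bot.get_image('wrist')[:,:,::-1].copy()
b=bot.get_image('top')[:,:,::-1].copy()
b=cv2.resize(b[180:360,150:390],(640,480))
cv2.imwrite('pics/w20.png',cv2.resize(np.hstack([a,b]),(800,300)))
E
```

```text
t 21.2 pos [0.4477 0.0785 0.0405] F [ 0.5 -4.8  1.2] open 0.0852 q [-0.31  0.72  2.1   1.06  0.9  -1.19]
shift cm [ 5.39 -1.06  5.36]
dr [0.004 0.008 0.02 ]
```

View pics/w20.png

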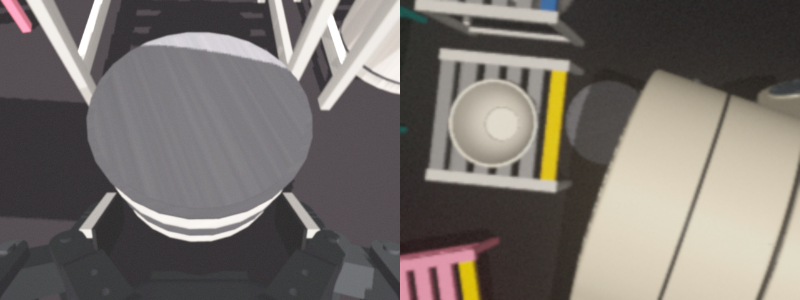

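Request:
send_rows:
  moves:
    - {"translation":[0.6,-0.5,0.6],"dr":[0,0,0.02],"jaw":1}
    - {"translation":[0.6,-0.5,0.6],"dr":[0,0,0],"jaw":1}
    - {"translation":[0.6,-0.4,0.6],"dr":[0,0,0],"jaw":1}

```text
clock: 21.6
tool_pos: [0.4373, 0.1053, 0.0403]
ee_rot: [0.676, 0.633, 0.279, -0.256]
wrist_force: [1.4, -5.3, 2.2]
opening: 0.0854
```

```bash
python3 - <<'E'
from h import *
need([.441,.155,.04],1.507,np.pi/4)
a=bot.get_image('wrist')[:,:,::-1].copy()
b=bot.get_image('top')[:,:,::-1].copy()
b=cv2.resize(b[180:360,150:390],(640,480))
cv2.imwrite('pics/w21.png',cv2.resize(np.hstack([a,b]),(800,300)))
E
```

```text
t 21.6 pos [0.4373 0.1053 0.0403] F [ 1.4 -5.3  2.2] open 0.0854 q [-0.26  0.72  2.14  1.13  0.87 -1.21]
shift cm [3.53 0.03 3.51]
dr [0.007 0.009 0.001]
```

View pics/w21.png

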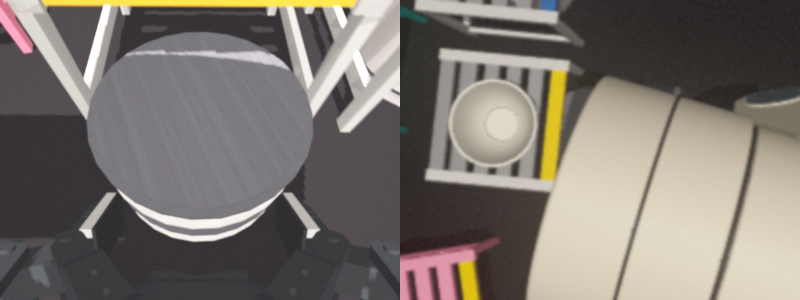

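Request:
send_rows:
  moves:
    - {"translation":[0.7,-0.1,0.7],"dr":[0,0.01,0],"jaw":1}
    - {"translation":[0.7,-0.1,0.7],"dr":[0,0,0],"jaw":1}
    - {"translation":[0.7,-0.1,0.7],"dr":[0,0,0],"jaw":1}
    - {"translation":[0.7,-0.1,0.7],"dr":[0,0,0],"jaw":1}

```text
clock: 22.1
tool_pos: [0.4355, 0.1461, 0.0401]
ee_rot: [0.674, 0.631, 0.282, -0.26]
wrist_force: [0.5, -5.9, 1.9]
opening: 0.0855
```

```bash
python3 - <<'E'
from h import *
need([.441,.155,.04],1.507,np.pi/4)
a=bot.get_image('wrist')[:,:,::-1].copy()
b=bot.get_image('scene')[:,:,::-1].copy()
b=cv2.resize(b[120:360,260:580],(640,480))
cv2.imwrite('pics/w22.png',cv2.resize(np.hstack([a,b]),(800,300)))
E
```

```text
t 22.1 pos [0.4355 0.1461 0.0401] F [ 0.5 -5.9  1.9] open 0.0855 q [-0.17  0.72  2.15  1.23  0.85 -1.22]
shift cm [0.64 0.49 0.66]
dr [ 0.007 -0.001  0.001]
```

View pics/w22.png

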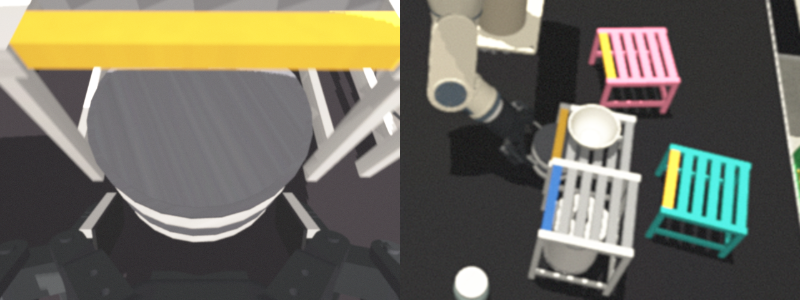

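Request:
send_rows:
  moves:
    - {"translation":[-1,0,-1],"dr":[0,0,0],"jaw":1}
    - {"translation":[-1.2,0.2,-1.2],"dr":[0,0,0],"jaw":0.5}
    - {"translation":[0,0.2,0],"dr":[0,0.13,0],"jaw":0.5}
    - {"translation":[0,0,0],"dr":[0,0.13,0],"jaw":0.5}
    - {"translation":[0,0,0],"dr":[0,0,0],"jaw":0.5}
    - {"translation":[0,0,0],"dr":[0,0,0],"jaw":0.5}

```text
clock: 22.8
tool_pos: [0.4344, 0.1163, 0.0406]
ee_rot: [0.628, 0.593, 0.367, -0.345]
wrist_force: [-0.2, -0.4, -1.0]
opening: 0.0429
```

```bash
python3 - <<'E'
from h import *
need([.442,.183,.04],1.507,np.pi/3)
T=R.from_quat(bot.state()['ee_rot']).inv()
print(T.apply([.064,.998,0]))
a=bot.get_image('wrist')[:,:,::-1].copy()
b=bot.get_image('scene')[:,:,::-1].copy()
b=cv2.resize(b[120:360,260:580],(640,480))
cv2.imwrite('pics/w23.png',cv2.resize(np.hstack([a,b]),(800,300)))
E
```

```text
t 22.8 pos [0.4344 0.1163 0.0406] F [-0.2 -0.4 -1. ] open 0.0429 q [-0.35  0.87  2.09  1.2   1.11 -1.38]
shift cm [3.25 0.37 5.86]
dr [-0.003 -0.009  0.004]
[0.49231133 0.00451098 0.87046493]
```

View pics/w23.png

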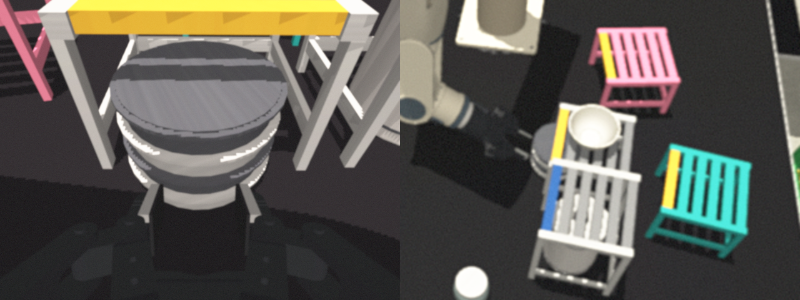

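Request:
send_rows:
  moves:
    - {"translation":[0.5,0.05,0.87],"dr":[0,0,0],"jaw":0.5}
    - {"translation":[0.5,0.05,0.87],"dr":[0,0,0],"jaw":0.5}
    - {"translation":[0.5,0.05,0.87],"dr":[0,0,0],"jaw":0.5}
    - {"translation":[0.5,0.05,0.87],"dr":[0,0,0],"jaw":0.5}
    - {"translation":[0.5,0.05,0.87],"dr":[0,0,0],"jaw":0.5}

```text
clock: 23.4
tool_pos: [0.4406, 0.171, 0.0428]
ee_rot: [0.628, 0.596, 0.366, -0.341]
wrist_force: [1.0, -2.3, -2.4]
opening: 0.0427
```

```bash
python3 - <<'E'
from h import *
need([.442,.183,.04],1.507,np.pi/3)
a=bot.get_image('wrist')[:,:,::-1].copy()
b=bot.get_image('scene')[:,:,::-1].copy()
b=cv2.resize(b[180:330,340:540],(640,480))
cv2.imwrite('pics/w24.png',cv2.resize(np.hstack([a,b]),(800,300)))
E
```

```text
t 23.4 pos [0.4406 0.171  0.0428] F [ 1.  -2.3 -2.4] open 0.0427 q [-0.22  0.86  2.11  1.32  1.08 -1.39]
shift cm [0.36 0.07 1.18]
dr [-0.003 -0.001  0.011]
```

View pics/w24.png

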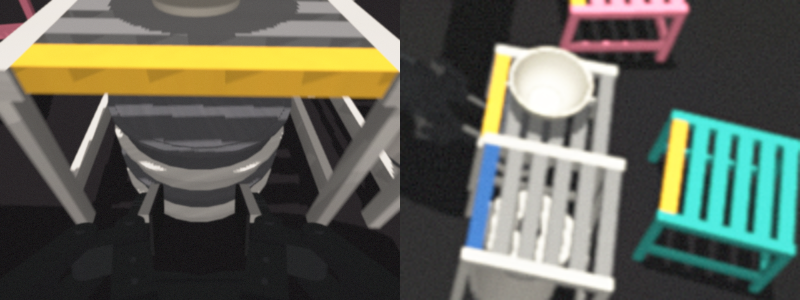

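Request:
send_rows:
  moves:
    - {"translation":[0.3,0.05,0.7],"dr":[0,0,0],"jaw":0.5}
    - {"translation":[0.25,0,0.6],"dr":[0,0,0],"jaw":0.5}
    - {"translation":[0,0,0],"dr":[0,0,0],"jaw":0.5}
    - {"translation":[-0.5,0,-0.87],"dr":[0,0,0],"jaw":0.5}
    - {"translation":[-1,0,-1.75],"dr":[0,0,0],"jaw":0.5}
    - {"translation":[-1.5,0,-2.5],"dr":[0,0,0],"jaw":0.5}

```text
clock: 24.1
tool_pos: [0.4368, 0.1275, 0.0417]
ee_rot: [0.625, 0.598, 0.366, -0.344]
wrist_force: [0.3, -0.1, -0.3]
opening: 0.0428
```

```bash
python3 - <<'E'
from h import *
need([.43,.05,.06],1.507,np.pi/3)
st=bot.state()
a=bot.get_image('wrist')[:,:,::-1].copy()
for own,c in((-.015,(0,0,255)),):
  u=np.array([.064,.998]);cc=np.array([.4475,.2566])+own*u
  P=np.array([[cc[0]+.0575*np.cos(t),cc[1]+.0575*np.sin(t),z] for z in(0,.08) for t in np.linspace(0,6.28,60)])
  for p in proj('wrist',P,st): cv2.circle(a,tuple(int(v) for v in p),1,c,-1)
cv2.imwrite('pics/w25.png',a)
E
```

```text
t 24.1 pos [0.4368 0.1275 0.0417] F [ 0.3 -0.1 -0.3] open 0.0428 q [-0.32  0.87  2.09  1.21  1.11 -1.38]
shift cm [-2.26 -0.29 -7.66]
dr [-0.01  -0.006  0.014]
```

View pics/w25.png

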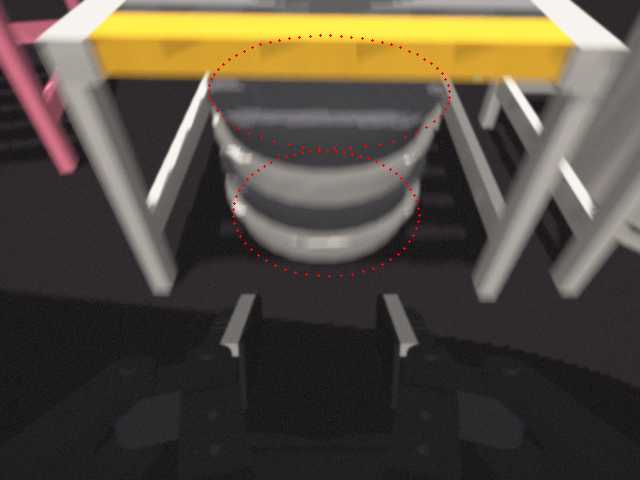

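Request:
send_rows:
  moves:
    - {"translation":[-1,0,-2],"dr":[0,0,0],"jaw":0.5}
    - {"translation":[0,0,-3],"dr":[0,0,0],"jaw":0.5}
    - {"translation":[1,0,-4],"dr":[0,0,0],"jaw":0.7}
    - {"translation":[1,0,-4],"dr":[0,0,0],"jaw":1}
    - {"translation":[1,0,-4],"dr":[0,0,0],"jaw":1}
    - {"translation":[0,0,0],"dr":[0,0,0],"jaw":1}
    - {"translation":[0,0,0],"dr":[0,0,0],"jaw":1}

```text
clock: 24.85
tool_pos: [0.4277, -0.026, 0.1449]
ee_rot: [0.629, 0.594, 0.366, -0.342]
wrist_force: [-0.1, 0.6, -0.7]
opening: 0.0851
```

```bash
python3 - <<'E'
from h import *
st=bot.state(); print(st['tool_pos'],st['clock'])
a=bot.get_image('wrist')[:,:,::-1].copy()
t=bot.get_image('top')[:,:,::-1].copy(); s=bot.get_image('scene')[:,:,::-1].copy()
u=np.array([.062,.998])
for nm,c0,own,h,rd in (('tins',[.4475,.2566],-.015,(0,.08),.0575),('pot',[.6544,.2463],-.010,(0,.153),.0575)):
  cc=np.array(c0)+own*u
  for z in h:
    P=np.array([[cc[0]+rd*np.cos(t_),cc[1]+rd*np.sin(t_),z] for t_ in np.linspace(0,6.28,60)])
    for im,c in((a,'wrist'),(t,'top'),(s,'scene')):
      for p in proj(c,P,st):
        if abs(p[0])<2000 and abs(p[1])<2000: cv2.circle(im,tuple(int(round(v)) for v in p),0,(0,0,255),-1)
cv2.imwrite('pics/f_w.png',a)
cv2.imwrite('pics/f_t.png',cv2.resize(t[90:310,150:350],None,fx=2.7,fy=2.7))
cv2.imwrite('pics/f_s.png',cv2.resize(s[190:370,340:480],None,fx=3.3,fy=3.3))
E
```

```text
[ 0.42771529 -0.02595742  0.14487487] 24.85
```

View pics/f_w.png

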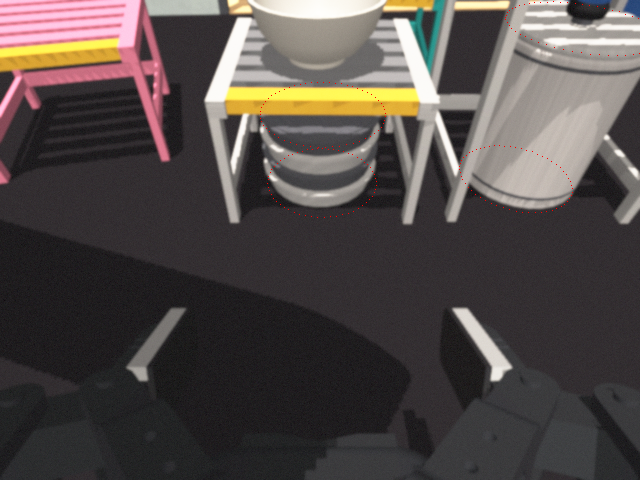

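View pics/f_t.png

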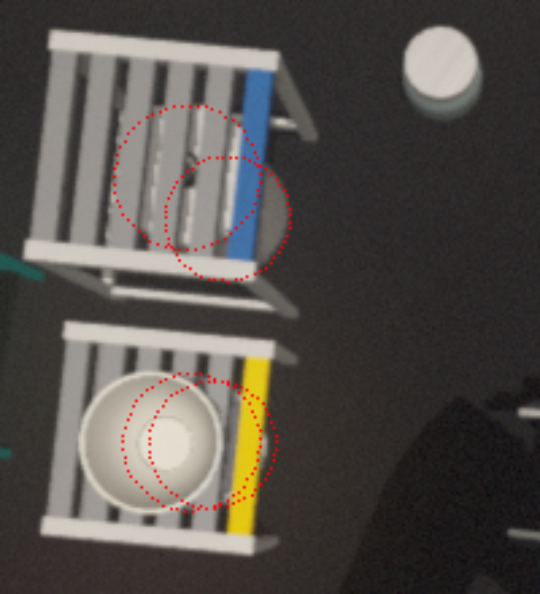

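View pics/f_s.png

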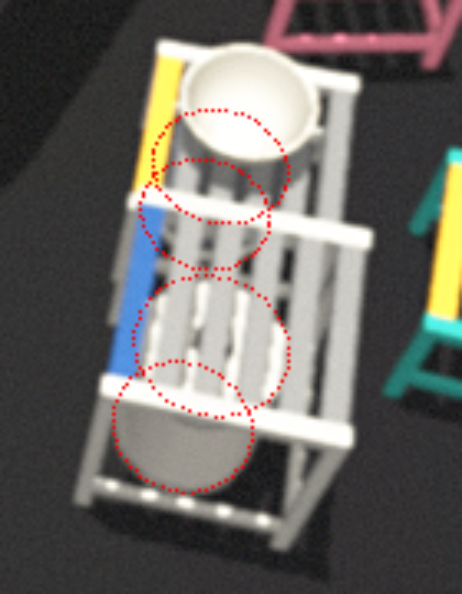

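```bash
python3 - <<'E'
from h import *
bot.job_done(); print(bot.state()['clock'],bot.state()['wrist_force'])
E
```

```text
the job is handed in; nothing more can be done
the job is handed in; nothing more can be done
```

The pot is under the high riser and the tins are under the low one. I handed the job in at about 25 s of the 70 s allowed; no verdict came back.

**What I did:** I lifted the pot by its knob and set it down in front of the high riser. I then pushed it in low with the fingers tilted. The tins I cradled between the open fingers, slid diagonally to the low riser and pushed in.

**Last checks:**
- **Pot:** it looks upright. I place it about 10 mm in front of the riser's centre, and the predicted outlines match it in the top and scene views.
- **Tins:** they look upright. I place them about 15 mm in front of the riser's centre by dead reckoning. The wrist view disagreed slightly and put them several millimetres deeper; both figures are inside the allowed range.
- **Bystanders:** the bowl and the jar sit where they did at the start in the top view. The plates and the carton I last saw by eye part-way through the tins push, before the arm blocked the view. I took no new position measurement of any of them at the end.
- **Robot:** the arm was clear of everything, with the wrist force near zero. My pushes showed only a few newtons.

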